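# Register a cell holder and inspect it under a loupe

### The arm

A 6-joint arm with a two-finger parallel gripper is mounted at the origin on a cart in front of the work surface, level with it; the furniture and walls round the work are solid. World frame = base frame: x ahead of the robot, y to its left, z up, the work surface at z = 0. Lengths are in m, angles in rad, forces in N, time in s.
With the tool pointing down it reaches from about 0.3 to 0.875 m from the base axis. Payload 4.2 kg.
Tool frame: the origin (TCP) lies between the finger pads; the fingertips stand 17 mm ahead of it and the grasp point (between the pads) lies 2 mm behind it (finger_overhang is the distance from the TCP to the fingertips, in m); z points along the fingers, y is the line along which they close (so a half turn about z gives the same grasp; the last joint's range is limited). The gripper opens to 85 mm and grips with 20 to 120 N. Pads are 22 mm wide; open, the fingers measure 114 mm over their backs; the gripper's body (76 mm by 85 mm) begins 54 mm behind the grasp point. The pads swing forward as they close: fully open they stand 13 mm farther back than shut.
Start: joints at [-1.17, 0.32, 1.565, -0, 1.257, -0.02], TCP at [0.235, -0.525, 0.248] pointing down, gripper open.
Joint ranges: [-3.11, 3.11], [-0.84, 2.01], [0.21, 2.61], [-1.34, 4.49], [0.05, 2.63], [-2.56, 2.56]. Speed limits (rad/s): [2.57, 2.57, 3.14, 3.14, 3.14, 3.14].

### API

Orientations are given as a rotation vector (axis times angle).
In Python, from cell import * gives the robot as it stands. The module is installed in compiled form; this text tells all that it offers.
- The arm moves only by the shell command python3 -m jog 'ROWS'. ROWS is JSON, a list of rows, each an object with "xyz": the shift along the tool's x, y, z each as a share of 40 cm, from -1 to 1, a list of three; "angular": the turn, a rotation vector about the tool's x, y, z each as a share of 2 pi rad, from -1 to 1, a list of three; "grip": the closure, from 0 (fully open) to 1 (shut). In form: [{"xyz": [x, y, z], "angular": [ax, ay, az], "grip": grip}, ...]. A call has 1 to 20 rows; each row is the pose to reach, as a shift and turn from the pose commanded when the call began, along the tool's axes at that moment, turning the shorter way round; what a row does not reach only later rows make up. A row lasts 1/10 s, in which the tool goes at most 50 mm and 8.59 degrees, less where a joint would pass 70% of its speed; a pose out of reach is approached as far as the arm can. A call with a number of a shift or a turn outside -1 to 1 is refused whole. A call with a gripper value outside its range is refused whole. The fingers move at their own pace and stop on an object; the grip force is fixed at half the most. Time passes only in rows, so rows that repeat a pose let the fingers close. It gives the time, the measured TCP pose, the force, the opening and the grip force at its end, in the units of the state.
- state(): the state, without advancing time (a new reading comes with each control period).
- capture(name): name is "scene" or "top" or "wrist"; returns the picture (480x640x3 uint8, red, green, blue); there is no depth.
- camera_info(name): a dict with "K" (3x3 intrinsics, pixels), "R" (3x3) and "t" (3): a world point X has camera coordinates R X + t. Camera axes: x right, y down, z forward; pixel columns grow to the right and rows downward; lengths in m; the calibration is good to about 2 mm. The wrist camera is an equidistant fisheye: a pixel r from the principal point sees the ray r / f radians off the axis. A picture is of the moment at which its call begins: read the wrist's pose just before it. camera_info takes no time and is no camera call; for the wrist camera it gives the pose at the moment of the call.
- close_job(): hands the job in; it is judged then, once.
The state is a dict: "t": time; "joint_positions": joint angles; "qd": joint speeds; "tau": joint torques, N m; "tool_pos": TCP position; "ee_rot": TCP orientation; "force": force on the tool from outside, world axes, zero at the start; "moment": the same for the moment, N m; "finger_gap": finger opening in m; "grasp_force": force on a finger pad.
Only numpy, scipy, OpenCV 4.12 (cv2) and the standard library are available. Lean on these libraries where they do the work, as an engineer would, in place of code of your own. Each camera call takes 0.05 s, during which the arm holds its last target. There are 200 camera calls.

### The job

Push the black cell holder along the fixture plate, without lifting it, into the corner until it is snug against both blue stops. Then pick up the loupe by its red handle and hold it level, with the lens centred above the middle of the holder and at the height shown by the orange pointer on the fixture's post; finish while still holding the loupe there, steady and clear of everything else. Leave the pointer at its height and the other things on the bench alone.

Things in the scene. Friction and masses are not known exactly. Their poses are not given: they have to be found in the camera images.
- fixture: fixed inspection fixture: aluminium plate 150x150x6 mm, origin at the centre of its underside, axes along its edges, z up. Two blue stops, tops at z = 18 mm: far stop's face at x = +55 mm (y = -60 to +50), left stop's face at y = +55 mm (x = -60 to +50), both 12 mm thick. Steel post, 8 mm thick, at x = y = +66 mm, top at z = 185 mm
- nest (a point): point on the fixture plate's top (6 mm above the worktop) where the middle of the holder's underside lies when it is snug against both stops, edges parallel to the fixture's axes: x = +15, y = +16 mm in the fixture's frame
- cell_holder: loose black four-slot battery cell holder, 80 (x) x 78 (y) x 18 (z) mm, about 0.08 kg; origin at the centre of the underside. Starts on the plate, 15 to 40 mm short of each stop, turned up to 0.25 rad. Walls 18 mm high on the -y and +y sides, 12 mm on -x and +x. Push its -x side (to +x) and -y side (to +y); if turned, up to 8 mm off the middle towards the lagging end, and again if it jams
- focus_mark (a point): tip of the orange pointer on an orange collar (18 mm across), a stiff sliding fit on the fixture's post; it points to -y, tip at x = +66, y = +37 mm in the fixture's frame. Its height, 100 to 150 mm above the worktop, shows where the middle of the lens belongs. More than about 4 N shifts the collar
- loupe: loose reading loupe lying flat on the worktop left of the fixture, about 0.07 kg: red handle 80 mm long (x = -40 to +40 mm), 18 mm wide and high, flat sides; then a steel neck and a round steel lens rim 56 mm across, 12 mm thick. Origin under the middle of the handle, at worktop height; x points from handle to lens, z up; level means z upright
- loupe_lens (a point): centre of the loupe's lens, 78 mm from the body's origin along x and 9 mm above its underside, level with the handle's middle
- insul_tape: roll of black insulating tape 53x51x19 mm, bystander; origin at the centre of the underside
- dropper_b: dropper bottle with black cap, 34 mm across, 96 mm high, bystander; origin at the centre of the underside
- marker_blue: white marker pen with blue cap, 132x17x18 mm, lying, bystander; origin under its middle
- croc_clip_red: crocodile clip with red sleeve 69x12x13 mm, bystander; origin under its middle

How it is judged:
On the way, in this order (a step that is already met when the one before it is completed fails the run):
1. the cell holder lies snug against both stops (x of cell_holder in the frame of fixture between 0.012 and 0.0175 m and y of cell_holder in the frame of fixture between 0.013 and 0.0185 m and angle between the x axis of cell_holder and the x axis of fixture, either way round below 0.05 rad and z of cell_holder in the frame of fixture below 0.009 m and angle between cell_holder's own z axis and vertical below 0.05 rad and height (world z) of loupe below 0.02 m), for 0.2 s.
2. the loupe is off the worktop in the gripper (height (world z) of loupe above 0.04 m and contact force between loupe and the fingers above 1 N), for 0.2 s.
At the end, for the whole second after the job is handed in: Holder flat on the plate within 3 mm of snug at each stop, parallel within 0.05 rad; loupe held by the fingers alone, still, level within 0.10 rad, lens within 10 mm (horizontal) of the holder's centre and 6 mm of the pointer's height; robot and loupe clear of fixture and holder (x of cell_holder in the frame of fixture between 0.012 and 0.0175 m and y of cell_holder in the frame of fixture between 0.013 and 0.0185 m and angle between the x axis of cell_holder and the x axis of fixture, either way round below 0.05 rad and z of cell_holder in the frame of fixture below 0.009 m and angle between cell_holder's own z axis and vertical below 0.05 rad and horizontal distance between loupe_lens and cell_holder below 0.01 m and z of loupe_lens in the frame of focus_mark between -0.006 and 0.006 m and angle between loupe's own z axis and vertical below 0.1 rad and linear speed of loupe below 0.01 m/s and angular speed of loupe below 0.1 rad/s and contact force between loupe and the fingers above 1 N and contact force between each of loupe, the arm and fixture below 0.05 N and contact force between each of loupe, the arm and cell_holder below 0.05 N); the arm keeps its last pose, push and grip.
It fails at once if the cell holder is lifted off the plate (height (world z) of cell_holder above 0.03 m).
It fails at once if the pointer is shifted by more than 4 mm (distance of focus_mark from where it was at the start of the episode above 0.004 m).
It fails at once if the tape roll, dropper bottle, marker pen or crocodile clip is shifted by more than 20 mm (distance of any of insul_tape, dropper_b, marker_blue, croc_clip_red from where it was at the start of the episode above 0.02 m).
It also fails if it takes over 72 s, if anything falls off the work surface, if the arm or the gripper's body presses on something with over 40 N, if the wrist force passes 120 N, or if a joint passes its speed limit or range.

## Working session

There is one attempt and no reset: what is moved stays moved. The work goes in short steps, Python scripts to look and compute and a shell command to move; the robot and the scene stay as the last step left them, time stands still between calls to the robot, and variables do not carry over. Pictures are saved under pics/ and viewed, at most 13 in all, crops included, and the job is handed in when it is done.

```bash
mkdir -p pics
python3 - <<'E'
from cell import *
import cv2,numpy as np
for n in("top","scene"):
    cv2.imwrite(f"pics/{n}0.png",capture(n)[:,:,::-1]); c=camera_info(n); print(n,{k:np.round(v,4).tolist() for k,v in c.items()})
print(state())
E
```

```text
top {'K': [[527.2019, 0.0, 319.0757], [0.0, 527.2019, 231.513], [0.0, 0.0, 1.0]], 'R': [[-0.0059, -1.0, -0.005], [-0.989, 0.0066, -0.1479], [0.148, 0.0041, -0.989]], 't': [0.114, 0.6019, 1.2471]}
scene {'K': [[536.6348, 0.0, 322.1725], [0.0, 536.6348, 241.1741], [0.0, 0.0, 1.0]], 'R': [[-0.506, -0.8624, -0.0156], [-0.3963, 0.2486, -0.8838], [0.766, -0.4411, -0.4676]], 't': [0.3869, 0.2875, 0.8204]}
{'t': 0.1, 'joint_positions': array([-1.17001533e+00,  3.20209075e-01,  1.56554117e+00,  2.14632109e-05,
        1.25741787e+00, -2.00104070e-02]), 'qd': array([-0.00067607, -0.001896  , -0.00232568, -0.00091916, -0.00186803,
       -0.00069972]), 'tau': array([-6.26515885e-05, -4.16409123e+01, -2.34705019e+01, -3.58787713e-05,
        4.92596941e-03, -2.48402591e-05]), 'tool_pos': array([ 0.23472255, -0.52447188,  0.24758333]), 'ee_rot': array([-3.07080083e+00, -6.55777779e-01,  4.36611919e-04]), 'force': array([ 0.0852858 , -0.83367452, -0.62392307]), 'moment': array([-0.06341827,  0.01596942, -0.06753853]), 'grasp_force': 0.0, 'finger_gap': 0.08521908336779255}
```

View pics/top0.png

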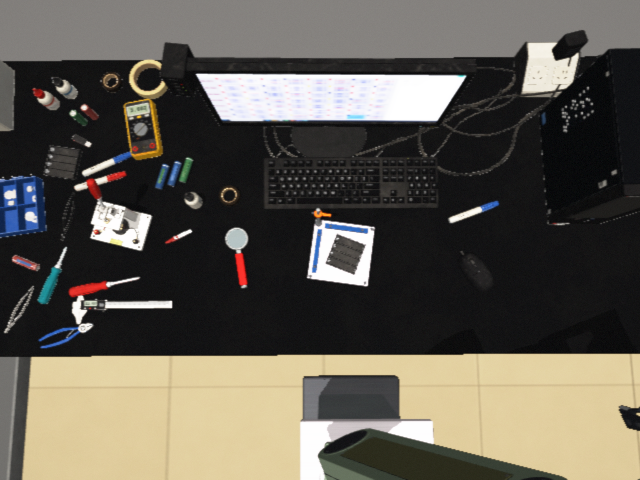

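View pics/scene0.png

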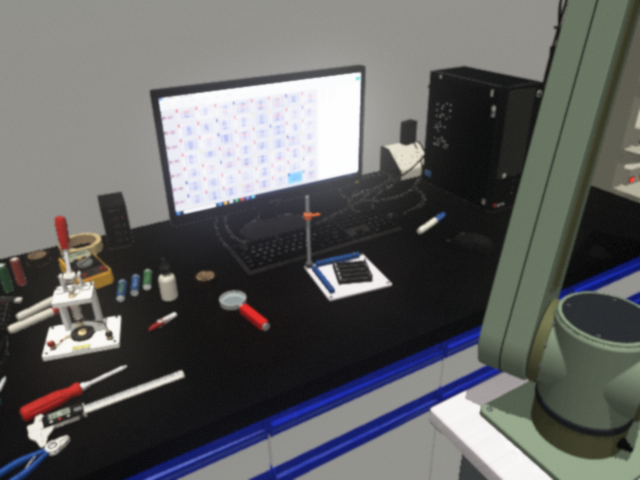

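The top view shows the fixture near (342,253), with the post and orange pointer near (320,213). The loupe lens is at (236,238) and its handle at (241,268). The tape roll (230,194) and dropper (193,200) are behind and to the left of it, the clip is at (178,236), and the marker at (474,212). The scene view shows the pointer at (312,215).

```bash
cat > h.py <<'E'
from cell import *
import cv2,numpy as np
from scipy.spatial.transform import Rotation as Ro
def rays(c,uv,fish=False):
    uv=np.atleast_2d(np.asarray(uv,float)); K=c["K"]; n=(uv-[K[0][2],K[1][2]])/[K[0][0],K[1][1]]
    if fish:
        r=np.linalg.norm(n,axis=1)[:,None]+1e-12; d=np.c_[n/r*np.sin(r),np.cos(r)]
    else: d=np.c_[n,np.ones(len(n))]
    R=np.array(c["R"]); return -R.T@np.array(c["t"]), d@R
def plane(c,uv,z,fish=False):
    o,d=rays(c,uv,fish); return o+d*((z-o[2])/d[:,2])[:,None]
def tri(c1,p1,c2,p2):
    A=[];b=[]
    for c,p in((c1,p1),(c2,p2)):
        o,d=rays(c,p);d=d[0]/np.linalg.norm(d[0]);P=np.eye(3)-np.outer(d,d);A.append(P);b.append(P@o)
    x,res,*_=np.linalg.lstsq(np.vstack(A),np.hstack(b),rcond=None); return x,res**.5
def hsv(im): return cv2.cvtColor(im,cv2.COLOR_RGB2HSV)
def inbox(m,b):
    o=np.zeros_like(m);x0,y0,x1,y1=b;o[y0:y1,x0:x1]=m[y0:y1,x0:x1];return o
def pts(m): 
    v,u=np.nonzero(m);return np.c_[u,v].astype(float)
def rect(X): 
    r=cv2.minAreaRect((X[:,:2]*1000).astype(np.float32)); return np.round(r[0],1),np.round(r[1],1),round(r[2],2)
E
cat > m.py <<'E'
from h import *
top=cv2.imread("pics/top0.png")[:,:,::-1].copy();sc=cv2.imread("pics/scene0.png")[:,:,::-1].copy()
ct,cs=camera_info("top"),camera_info("scene");H=hsv(top);S=hsv(sc)
w=inbox(((H[...,1]<60)&(H[...,2]>120)).astype(np.uint8),(300,218,385,292))
print("plate",rect(plane(ct,pts(w),.006)))
b=inbox(((H[...,0]>95)&(H[...,0]<125)&(H[...,1]>120)&(H[...,2]>80)).astype(np.uint8),(300,215,385,292))
n,l,st,ce=cv2.connectedComponentsWithStats(b)
for i in range(1,n):
    if st[i,4]>15: print("stop",st[i,4],rect(plane(ct,pts(l==i),.018)))
# holder: dark area inside plate
hull=np.zeros_like(w);cv2.fillConvexPoly(hull,cv2.convexHull(pts(w).astype(np.int32)),1)
d=inbox(((H[...,2]<90)&(hull>0)).astype(np.uint8),(325,228,372,280));d=cv2.morphologyEx(d,cv2.MORPH_OPEN,np.ones((3,3)))
n,l,st,ce=cv2.connectedComponentsWithStats(d);i=1+st[1:,4].argmax()
print("holder",st[i],rect(plane(ct,pts(l==i),.015)))
r=inbox((((H[...,0]<8)|(H[...,0]>172))&(H[...,1]>130)&(H[...,2]>80)).astype(np.uint8),(220,240,255,295))
print("handle",rect(plane(ct,pts(r),.014)))
g=inbox(((H[...,2]>70)&(r==0)).astype(np.uint8),(220,222,255,251))
print("lens",rect(plane(ct,pts(g),.012)))
o=lambda A,bx:inbox(((A[...,0]>4)&(A[...,0]<20)&(A[...,1]>150)&(A[...,2]>100)).astype(np.uint8),bx)
ot=o(H,(300,200,345,225));os_=o(S,(295,200,330,230))
p,q=pts(ot),pts(os_);print("orange",p.min(0),p.max(0),p.mean(0),q.min(0),q.max(0),q.mean(0));print(tri(ct,p.mean(0),cs,q.mean(0)))
print("tip",tri(ct,[p[:,0].max(),p[p[:,0]>p[:,0].max()-3,1].mean()],cs,[q[:,0].max(),q[q[:,0]>q[:,0].max()-3,1].mean()]))
print("dropper/tape",plane(ct,[[193,200],[230,194],[178,236]],0.02).round(3).tolist())
E
python3 m.py
python3 - <<'E'
import cv2
a=cv2.imread("pics/top0.png")[195:295,215:385];cv2.imwrite("pics/crop0.png",cv2.resize(a,None,fx=4.6,fy=4.6,interpolation=cv2.INTER_CUBIC))
E
```

```text
plate (array([556. ,  56.4]), array([152.3, 152.3]), 82.08)
stop 152 (array([615.2,  42.8]), array([105.8,   9.7]), 81.92)
stop 100 (array([559.1, 117.4]), array([ 8.3, 74.3]), 82.01)
holder [329 237  34  35 777] (array([551. ,  45.7]), array([72.2, 76.3]), 67.81)
handle (array([514.8, 305.6]), array([79.6, 21.7]), 9.57)
lens (array([592.5, 319.2]), array([57.8, 56.5]), 45.44)
orange [314. 211.] [331. 217.] [321.50632911 214.27848101] [304. 213.] [319. 218.] [310.25925926 215.11111111]
(array([0.6293444 , 0.10556199, 0.13807059]), array([0.00239833]))
tip (array([0.62869701, 0.08371671, 0.13603552]), array([0.00218838]))
dropper/tape [[0.689, 0.428, 0.02], [0.704, 0.335, 0.02], [0.597, 0.463, 0.02]]
```

View pics/crop0.png

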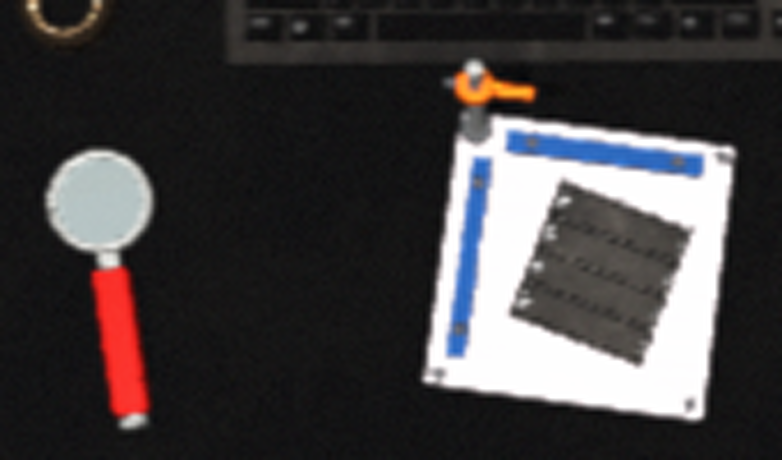

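The crop agrees with the numbers. The plate measures 152 mm square, its stops run parallel to the edges, and the holder is turned clockwise. The handle measures 80 x 20 mm, the lens 57 mm, and the pointer is at about 136 mm. Next I'll write a move calculator and go to a viewing pose.

```bash
cat > go.py <<'E'
import sys
from h import *
# usage: go.py x y z yaw_deg (world) | go.py f x y z yaw (fixture frame, z world)
FX,FY,FA=.556,.0564,-7.95
try: FX,FY,FA=np.load("fix.npy")
except Exception: pass
a=sys.argv[1:]
def tow(x,y):
    c,s=np.cos(np.radians(FA)),np.sin(np.radians(FA)); return FX+c*x-s*y,FY+s*x+c*y
if __name__=="__main__":
    f=a[0]=="f"; v=[float(q) for q in a[f:]]
    p=np.array(v[:3]); yaw=v[3]
    if f: p[:2]=tow(*p[:2]); yaw+=FA
    s=state();R=Ro.from_rotvec(s["ee_rot"]);T=Ro.from_euler("z",yaw,degrees=True)*Ro.from_euler("x",180,degrees=True)
    print("xyz",np.round(R.inv().apply(p-s["tool_pos"])/.4,4).tolist(),"ang",np.round((R.inv()*T).as_rotvec()/(2*np.pi),4).tolist(),"world",p.round(4),"dist",np.linalg.norm(p-s["tool_pos"]).round(3),s["t"])
E
python3 go.py .47 .045 .25 -8
```

```text
xyz [1.1184, -1.0592, -0.0043] ang [-0.0002, 0.0001, 0.0892] world [0.47  0.045 0.25 ] dist 0.616 0.1
```

```bash
R='{"xyz":[1.0,-0.95,0],"angular":[0,0,0.089],"grip":1}'; python3 -m jog '[{"xyz":[1.0,-0.95,0],"angular":[0,0,0.089],"grip":1},{"xyz":[1.0,-0.95,0],"angular":[0,0,0.089],"grip":1},{"xyz":[1.0,-0.95,0],"angular":[0,0,0.089],"grip":1},{"xyz":[1.0,-0.95,0],"angular":[0,0,0.089],"grip":1},{"xyz":[1.0,-0.95,0],"angular":[0,0,0.089],"grip":1},{"xyz":[1.0,-0.95,0],"angular":[0,0,0.089],"grip":1},{"xyz":[1.0,-0.95,0],"angular":[0,0,0.089],"grip":1},{"xyz":[1.0,-0.95,0],"angular":[0,0,0.089],"grip":1},{"xyz":[1.0,-0.95,0],"angular":[0,0,0.089],"grip":1},{"xyz":[1.0,-0.95,0],"angular":[0,0,0.089],"grip":1},{"xyz":[1.0,-0.95,0],"angular":[0,0,0.089],"grip":1},{"xyz":[1.0,-0.95,0],"angular":[0,0,0.089],"grip":1},{"xyz":[1.0,-0.95,0],"angular":[0,0,0.089],"grip":1},{"xyz":[1.0,-0.95,0],"angular":[0,0,0.089],"grip":1},{"xyz":[1.0,-0.95,0],"angular":[0,0,0.089],"grip":1},{"xyz":[1.0,-0.95,0],"angular":[0,0,0.089],"grip":1}]'
python3 - <<'E'
from h import *
c=camera_info("wrist");cv2.imwrite("pics/w0.png",capture("wrist")[:,:,::-1])
np.savez("w0.npz",K=c["K"],R=c["R"],t=c["t"]);print({k:np.round(v,4).tolist() for k,v in c.items()})
E
python3 go.py f -.085 -.014 .12 0
```

```text
t: 1.7
tool_pos: [0.4444, -0.0159, 0.2483]
ee_rot: [3.134, -0.221, -0.0]
force: [-0.2, 0.5, 0.3]
finger_gap: -0.0002
grasp_force: 0.0
{'K': [[371.6483, 0.0, 322.2853], [0.0, 371.6483, 235.9764], [0.0, 0.0, 1.0]], 'R': [[-0.1398, -0.9902, 0.0018], [-0.9528, 0.135, 0.2719], [-0.2695, 0.0363, -0.9623]], 't': [0.0458, 0.3908, 0.4995]}
xyz [0.0384, -0.1823, 0.3208] ang [0.0, -0.0, -0.0003] world [0.4699 0.0543 0.12  ] dist 0.148 1.75
```

View pics/w0.png

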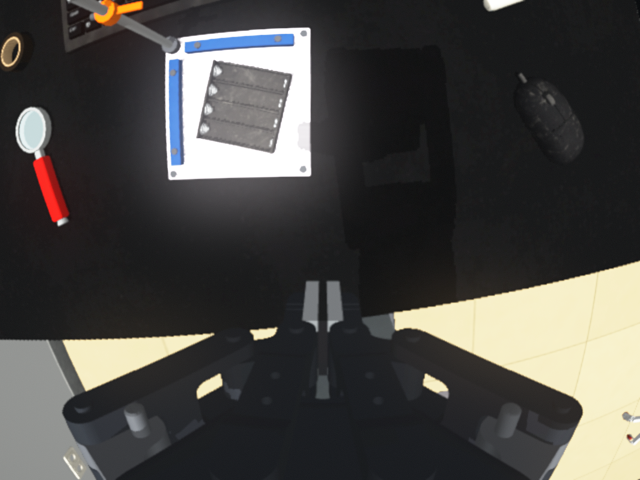

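The wrist view shows the plate at columns 165-311, rows 28-180, and the holder at columns 198-292, rows 61-153, turned clockwise. The loupe is on the left, and the resolution is about 1 mm per pixel. I'll refine the measurements from it.

```bash
cat > w.py <<'E'
import sys
from h import *
from go import tow
# measure plate, holder, stops, from a wrist (or top) picture: w.py name npz  (boxes in world)
def meas(im,c,fish=True,setfix=False):
    H=hsv(im)
    vv,uu=np.mgrid[0:480,0:640];W=plane(c,np.c_[uu.ravel(),vv.ravel()],.006,fish)[:,:2].reshape(480,640,2)
    FX,FY,FA=.556,.0564,-7.95
    try: FX,FY,FA=np.load("fix.npy")
    except Exception: pass
    near=(np.abs(W-[FX,FY]).max(2)<.105)
    w=((H[...,1]<60)&(H[...,2]>140)&near).astype(np.uint8)
    n,l,st,_=cv2.connectedComponentsWithStats(w);w=l==1+st[1:,4].argmax()
    w=cv2.morphologyEx(w.astype(np.uint8),cv2.MORPH_OPEN,np.ones((3,3)))
    r=rect(plane(c,pts(w),.006,fish));print("plate",r)
    if setfix: np.save("fix.npy",[r[0][0]/1e3,r[0][1]/1e3,r[2]-90 if r[2]>45 else r[2]])
    FX,FY,FA=np.load("fix.npy")
    loc=lambda X:(X[:,:2]-[FX,FY])@np.array([[np.cos(np.radians(FA)),-np.sin(np.radians(FA))],[np.sin(np.radians(FA)),np.cos(np.radians(FA))]])
    L=loc(W.reshape(-1,2)).reshape(480,640,2)
    b=((H[...,0]>95)&(H[...,0]<125)&(H[...,1]>120)&(H[...,2]>60)&(np.abs(L).max(2)<.085)).astype(np.uint8)
    n,l,st,_=cv2.connectedComponentsWithStats(b)
    for i in range(1,n):
        if st[i,4]>60: print("stop",rect(loc(plane(c,pts(l==i),.018,fish))))
    d=((H[...,2]<110)&(b==0)&(L[...,0]>-.068)&(L[...,1]>-.068)&(L[...,0]<.057)&(L[...,1]<.057)).astype(np.uint8)
    d=cv2.morphologyEx(d,cv2.MORPH_CLOSE,np.ones((5,5)));d=cv2.morphologyEx(d,cv2.MORPH_OPEN,np.ones((5,5)))
    n,l,st,_=cv2.connectedComponentsWithStats(d);i=1+st[1:,4].argmax()
    print("holder",st[i],"top z.02",rect(loc(plane(c,pts(l==i),.02,fish))))
    return loc
if __name__=="__main__":
    c=np.load("w0.npz");im=cv2.imread("pics/w0.png")[:,:,::-1].copy();loc=meas(im,c,True,True)
    H=hsv(im);r=inbox((((H[...,0]<8)|(H[...,0]>172))&(H[...,1]>130)&(H[...,2]>80)).astype(np.uint8),(20,140,90,240))
    print("handle",rect(plane(c,pts(r),.012,True)))
    g=inbox(((H[...,2]>70)&(r==0)).astype(np.uint8),(10,98,60,151));print("lens",rect(plane(c,pts(g),.012,True)))
    o=((H[...,0]>4)&(H[...,0]<22)&(H[...,1]>150)&(H[...,2]>100)).astype(np.uint8);q=pts(inbox(o,(90,0,150,25)))
    t=q[q[:,0]>q[:,0].max()-3].mean(0);print("tip px",t)
    for z in(.12,.13,.136,.14,.15):print(z,(loc(plane(c,t,z,True))*1e3).round(1))
E
python3 w.py
```

```text
plate (array([558.3,  56.2]), array([152.1, 151.5]), 82.11)
stop (array([59.9, -6.3]), array([107.9,  11.5]), 89.9)
stop (array([-4.9, 59.3]), array([ 11.1, 107.2]), 89.86)
holder [210  77  14   8  92] top z.02 (array([22.1, 13.7]), array([13.7,  7. ]), 85.32)
handle (array([517.3, 303.4]), array([81.9, 32.9]), 9.53)
lens (array([595.1, 316. ]), array([65.6, 54.1]), 75.87)
tip px [140.96153846   4.84615385]
0.12 [[73.3 46.6]]
0.13 [[69.1 41.3]]
0.136 [[66.6 38.1]]
0.14 [[65. 36.]]
0.15 [[60.8 30.8]]
```

```bash
sed -i 's/(H\[...,2\]<110)&(b==0)/(H[...,2]<150)\&(cv2.dilate(b,np.ones((5,5)))==0)/' w.py; python3 w.py | grep -A1 holder; python3 go.py f -.085 -.014 .12 0
```

```text
holder [ 198   61   93   91 6000] top z.02 (array([ -4. , -12.2]), array([78.9, 77.7]), 76.42)
handle (array([517.3, 303.4]), array([81.9, 32.9]), 9.53)
xyz [0.0442, -0.1824, 0.3208] ang [0.0, -0.0, -0.0005] world [0.4722 0.054  0.12  ] dist 0.149 1.75
```

```bash
python3 -m jog '[{"xyz":[0.044,-0.185,0.2],"angular":[0,0,0],"grip":1},{"xyz":[0.044,-0.185,0.3],"angular":[0,0,0],"grip":1},{"xyz":[0.044,-0.185,0.4],"angular":[0,0,0],"grip":1},{"xyz":[0.044,-0.185,0.5],"angular":[0,0,0],"grip":1},{"xyz":[0.044,-0.185,0.53],"angular":[0,0,0],"grip":1},{"xyz":[0.044,-0.185,0.555],"angular":[0,0,0],"grip":1},{"xyz":[0.044,-0.185,0.555],"angular":[0,0,0],"grip":1}]'; python3 go.py f -.036 -.015 .026 0
```

```text
t: 2.45
tool_pos: [0.4719, 0.0556, 0.0255]
ee_rot: [3.133, -0.219, -0.004]
force: [0.3, 0.4, 0.3]
finger_gap: -0.0001
grasp_force: 0.0
xyz [0.1237, 0.0063, -0.0015] ang [0.0001, 0.0004, -0.0002] world [0.5206 0.0463 0.026 ] dist 0.05 2.45
```

```bash
python3 -m jog '[{"xyz":[0.02,0.006,-0.001],"angular":[0,0,0],"grip":1},{"xyz":[0.03,0.006,-0.001],"angular":[0,0,0],"grip":1},{"xyz":[0.037,0.006,-0.001],"angular":[0,0,0],"grip":1},{"xyz":[0.044,0.006,-0.001],"angular":[0,0,0],"grip":1},{"xyz":[0.051,0.006,-0.001],"angular":[0,0,0],"grip":1},{"xyz":[0.058,0.006,-0.001],"angular":[0,0,0],"grip":1},{"xyz":[0.065,0.006,-0.001],"angular":[0,0,0],"grip":1},{"xyz":[0.072,0.006,-0.001],"angular":[0,0,0],"grip":1},{"xyz":[0.079,0.006,-0.001],"angular":[0,0,0],"grip":1},{"xyz":[0.086,0.006,-0.001],"angular":[0,0,0],"grip":1},{"xyz":[0.093,0.006,-0.001],"angular":[0,0,0],"grip":1},{"xyz":[0.1,0.006,-0.001],"angular":[0,0,0],"grip":1},{"xyz":[0.107,0.006,-0.001],"angular":[0,0,0],"grip":1},{"xyz":[0.112,0.006,-0.001],"angular":[0,0,0],"grip":1}]'
cat > look.py <<'E'
import sys
from w import *
n=sys.argv[1];c=camera_info("wrist");im=capture("wrist");cv2.imwrite(f"pics/{n}.png",im[:,:,::-1]);np.savez(n+".npz",K=c["K"],R=c["R"],t=c["t"])
meas(im,c)
E
python3 look.py w1; python3 go.py f -.036 -.015 .026 0
```

```text
t: 3.85
tool_pos: [0.512, 0.0475, 0.026]
ee_rot: [3.133, -0.218, -0.017]
force: [-10.8, 1.2, 6.3]
finger_gap: -0.0002
grasp_force: 5.5
plate (array([558.5,  56.1]), array([149.2, 149.5]), 82.12)
stop (array([60.3, -5.3]), array([ 12.9, 108.9]), 0.07)
stop (array([-4.8, 58.9]), array([109.3,  14.9]), 0.04)
holder [  191    54   247   290 51366] top z.02 (array([ -2.4, -13.2]), array([ 99.4, 112.9]), 90.0)
xyz [0.0217, -0.0001, -0.0004] ang [0.0003, 0.0017, -0.0002] world [0.5206 0.0463 0.026 ] dist 0.009 3.9
```

View pics/w1.png

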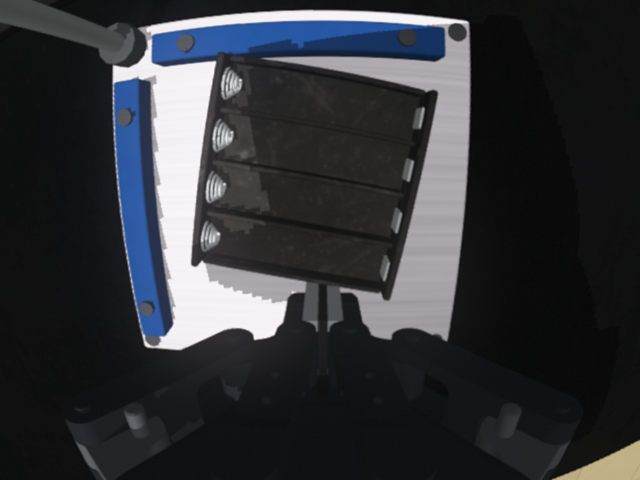

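The picture shows the holder's left front corner, near (220,58), now touching the far stop with the body still turned. Pushing on should swing it flush.

```bash
python3 -m jog '[{"xyz":[0.003,0,0],"angular":[0,0,0],"grip":1},{"xyz":[0.006,0,0],"angular":[0,0,0],"grip":1},{"xyz":[0.009,0,0],"angular":[0,0,0],"grip":1},{"xyz":[0.012,0,0],"angular":[0,0,0],"grip":1},{"xyz":[0.012,0,0],"angular":[0,0,0],"grip":1}]'
python3 look.py w2; python3 go.py f -.036 -.015 .026 0
```

```text
t: 4.4
tool_pos: [0.5128, 0.0466, 0.0253]
ee_rot: [3.131, -0.218, -0.03]
force: [-16.0, -0.8, 9.5]
finger_gap: -0.0
grasp_force: 7.6
plate (array([558.5,  56.1]), array([149.1, 149.3]), 82.13)
stop (array([60.2, -5.4]), array([108.6,  12.9]), 89.97)
stop (array([-4.8, 58.5]), array([ 15.5, 109.4]), 89.95)
holder [  191    55   247   291 53016] top z.02 (array([ -2.4, -13.7]), array([ 98.4, 112.6]), 90.0)
xyz [0.0193, -0.0019, -0.002] ang [0.0006, 0.003, -0.0002] world [0.5206 0.0463 0.026 ] dist 0.008 4.45
```

The holder is jammed by friction at the corner, at 16 N. I'll move the pusher along the arc about that corner (+x and −y together), so that friction helps the turn.

```bash
python3 -m jog '[{"xyz":[-0.002,0.005,0],"angular":[0,0,0],"grip":1},{"xyz":[0,0.01,0],"angular":[0,0,0],"grip":1},{"xyz":[0.002,0.015,0],"angular":[0,0,0],"grip":1},{"xyz":[0.004,0.02,0],"angular":[0,0,0],"grip":1},{"xyz":[0.006,0.025,0],"angular":[0,0,0],"grip":1},{"xyz":[0.008,0.03,0],"angular":[0,0,0],"grip":1},{"xyz":[0.011,0.035,0],"angular":[0,0,0],"grip":1},{"xyz":[0.014,0.04,0],"angular":[0,0,0],"grip":1},{"xyz":[0.016,0.045,0],"angular":[0,0,0],"grip":1}]'
python3 look.py w3; python3 go.py f -.036 -.015 .026 0
```

```text
t: 5.35
tool_pos: [0.5167, 0.0304, 0.0252]
ee_rot: [-3.132, 0.22, 0.03]
force: [-17.4, 9.6, 7.6]
finger_gap: -0.0001
grasp_force: 8.8
plate (array([556.4,  81.9]), array([ 97.9, 138.5]), 81.99)
stop (array([60.4, -5.4]), array([108.7,  12.6]), 89.98)
stop (array([-4.8, 58.2]), array([ 17.7, 109.3]), 89.76)
holder [  156    70   247   287 53626] top z.02 (array([ -1.9, -17.6]), array([112.7,  93.2]), 0.33)
xyz [0.0041, -0.0413, -0.0021] ang [-0.0001, 0.0031, -0.0004] world [0.5206 0.0463 0.026 ] dist 0.017 5.4
```

View pics/w3.png

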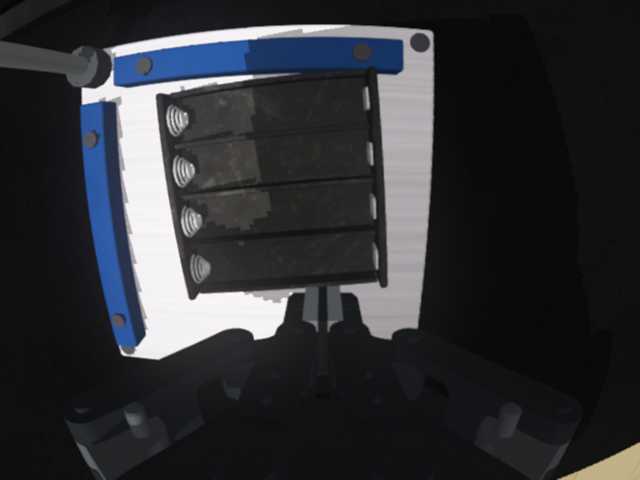

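The holder is now turned slightly the other way: its right front corner (375,70) touches the far stop and the left front corner (160,95) is off it. I'll back off, raise, and measure again.

```bash
python3 -m jog '[{"xyz":[-0.03,-0.01,0],"angular":[0,0,0],"grip":1},{"xyz":[-0.08,-0.01,0],"angular":[0,0,0],"grip":1},{"xyz":[-0.12,-0.01,-0.08],"angular":[0,0,0],"grip":1},{"xyz":[-0.16,-0.01,-0.18],"angular":[0,0,0],"grip":1},{"xyz":[-0.16,-0.01,-0.28],"angular":[0,0,0],"grip":1},{"xyz":[-0.16,-0.01,-0.28],"angular":[0,0,0],"grip":1},{"xyz":[-0.16,-0.01,-0.28],"angular":[0,0,0],"grip":1}]'
python3 look.py w4; python3 go.py f .008 -.095 .14 -90;python3 go.py f .008 -.095 .14 90
```

```text
t: 6.1
tool_pos: [0.4635, 0.0412, 0.1399]
ee_rot: [-3.134, 0.217, -0.008]
force: [0.1, -0.7, -1.0]
finger_gap: 0.0001
grasp_force: 0.0
plate (array([558.2,  55.8]), array([150.5, 150.7]), 82.0)
stop (array([59.4, -5.4]), array([107.8,  13.4]), 89.8)
stop (array([-4.9, 60.1]), array([ 11. , 107.9]), 89.72)
holder [  239    26   126   121 12730] top z.02 (array([ 12., -14.]), array([78.5, 78.2]), 4.0)
xyz [0.252, 0.1671, -0.003] ang [-0.0002, -0.0002, 0.2499] world [ 0.5532 -0.039   0.14  ] dist 0.121 6.15
xyz [0.252, 0.1671, -0.003] ang [0.0002, -0.0002, -0.2501] world [ 0.5532 -0.039   0.14  ] dist 0.121 6.15
```

```bash
python3 -m jog '[{"xyz":[0.25,0.16,0],"angular":[0,0,-0.25],"grip":1},{"xyz":[0.25,0.16,0],"angular":[0,0,-0.25],"grip":1},{"xyz":[0.25,0.16,0],"angular":[0,0,-0.25],"grip":1},{"xyz":[0.25,0.16,0],"angular":[0,0,-0.25],"grip":1},{"xyz":[0.25,0.16,0],"angular":[0,0,-0.25],"grip":1},{"xyz":[0.25,0.16,0],"angular":[0,0,-0.25],"grip":1},{"xyz":[0.25,0.16,0],"angular":[0,0,-0.25],"grip":1},{"xyz":[0.25,0.16,0],"angular":[0,0,-0.25],"grip":1},{"xyz":[0.25,0.16,0],"angular":[0,0,-0.25],"grip":1},{"xyz":[0.25,0.16,0],"angular":[0,0,-0.25],"grip":1},{"xyz":[0.25,0.16,0],"angular":[0,0,-0.25],"grip":1},{"xyz":[0.25,0.16,0],"angular":[0,0,-0.25],"grip":1}]'; python3 go.py f .010 -.082 .026 90
```

```text
t: 7.35
tool_pos: [0.5519, -0.0361, 0.1368]
ee_rot: [-2.368, -2.061, 0.003]
force: [1.0, -0.5, -0.6]
finger_gap: -0.0
grasp_force: 0.0
xyz [0.0258, 0.0099, 0.2768] ang [-0.0005, 0.0, -0.0002] world [ 0.5569 -0.0264  0.026 ] dist 0.111 7.35
```

Now down, then push to 6 mm short of the final position, which should be 46 mm along.

```bash
python3 -m jog '[{"xyz":[0.024,0.01,0.1],"angular":[0,0,0],"grip":1},{"xyz":[0.024,0.01,0.18],"angular":[0,0,0],"grip":1},{"xyz":[0.024,0.01,0.24],"angular":[0,0,0],"grip":1},{"xyz":[0.024,0.01,0.275],"angular":[0,0,0],"grip":1},{"xyz":[0.024,0.01,0.275],"angular":[0,0,0],"grip":1},{"xyz":[0.045,0.01,0.275],"angular":[0,0,0],"grip":1},{"xyz":[0.054,0.01,0.275],"angular":[0,0,0],"grip":1},{"xyz":[0.063,0.01,0.275],"angular":[0,0,0],"grip":1},{"xyz":[0.072,0.01,0.275],"angular":[0,0,0],"grip":1},{"xyz":[0.081,0.01,0.275],"angular":[0,0,0],"grip":1},{"xyz":[0.09,0.01,0.275],"angular":[0,0,0],"grip":1},{"xyz":[0.098,0.01,0.275],"angular":[0,0,0],"grip":1},{"xyz":[0.106,0.01,0.275],"angular":[0,0,0],"grip":1},{"xyz":[0.114,0.01,0.275],"angular":[0,0,0],"grip":1},{"xyz":[0.122,0.01,0.275],"angular":[0,0,0],"grip":1},{"xyz":[0.128,0.01,0.275],"angular":[0,0,0],"grip":1}]'; python3 go.py f .010 -.034 .026 90
python3 look.py w5
```

```text
t: 8.95
tool_pos: [0.5635, 0.0143, 0.0287]
ee_rot: [2.37, 2.063, -0.0]
force: [0.4, -0.7, 1.8]
finger_gap: 0.0001
grasp_force: 0.3
xyz [0.0169, -0.0023, 0.0067] ang [0.0, 0.0, -0.0001] world [0.5635 0.0211 0.026 ] dist 0.007 8.95
plate (array([558.5,  56.2]), array([149.1, 149.5]), 82.04)
stop (array([-4.9, 59.8]), array([ 12.8, 109. ]), 89.96)
stop (array([60.7, -4.8]), array([ 12. , 108.2]), 0.16)
holder [  206    78   229   269 48918] top z.02 (array([ 6.8, -5.2]), array([107.4,  92. ]), 90.0)
```

View pics/w5.png

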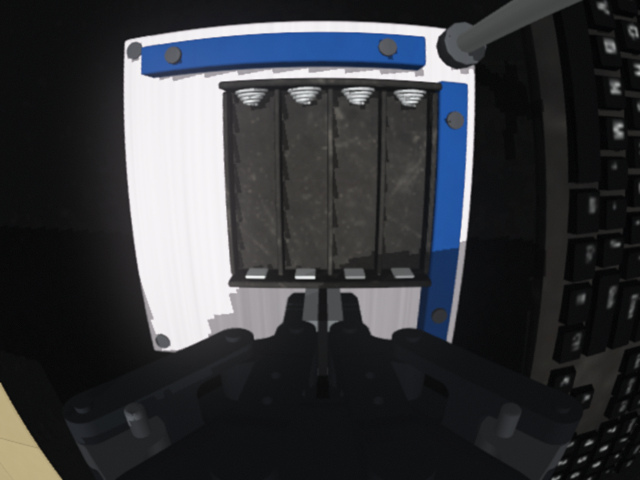

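The holder is square with the plate. It is nearly at the far stop (right side of the picture) and has about 7 mm to go to the left stop (top). I'll finish the +y push.

```bash
python3 -m jog '[{"xyz":[0.005,0,0.002],"angular":[0,0,0],"grip":1},{"xyz":[0.01,0,0.003],"angular":[0,0,0],"grip":1},{"xyz":[0.014,0,0.003],"angular":[0,0,0],"grip":1},{"xyz":[0.018,0,0.003],"angular":[0,0,0],"grip":1},{"xyz":[0.022,0,0.003],"angular":[0,0,0],"grip":1},{"xyz":[0.022,0,0.003],"angular":[0,0,0],"grip":1}]'; python3 go.py f .010 -.034 .026 90
```

```text
t: 9.6
tool_pos: [0.5644, 0.0211, 0.0274]
ee_rot: [2.366, 2.063, -0.004]
force: [-0.4, -8.7, 0.9]
finger_gap: -0.0
grasp_force: 4.0
xyz [-0.0002, -0.0022, 0.0036] ang [-0.0, 0.0005, 0.0002] world [0.5635 0.0211 0.026 ] dist 0.002 9.6
```

Contact came at the predicted place with 8.7 N. I'll retreat, raise and measure, then push in x again.

```bash
python3 -m jog '[{"xyz":[-0.03,0,0],"angular":[0,0,0],"grip":1},{"xyz":[-0.08,0,-0.01],"angular":[0,0,0],"grip":1},{"xyz":[-0.12,0,-0.1],"angular":[0,0,0],"grip":1},{"xyz":[-0.16,0,-0.2],"angular":[0,0,0],"grip":1},{"xyz":[-0.16,0,-0.3],"angular":[0,0,0],"grip":1},{"xyz":[-0.16,0,-0.3],"angular":[0,0,0],"grip":1},{"xyz":[-0.16,0,-0.3],"angular":[0,0,0],"grip":1}]'; python3 look.py w6; python3 go.py f -.085 .014 .14 0
```

```text
t: 10.3
tool_pos: [0.556, -0.0409, 0.1484]
ee_rot: [2.369, 2.061, 0.003]
force: [0.4, -0.5, -1.0]
finger_gap: 0.0001
grasp_force: 0.0
plate (array([558.4,  55.8]), array([149.6, 149.9]), 82.06)
stop (array([-4.7, 59.1]), array([108.2,  13.1]), 0.04)
stop (array([60.5, -5.4]), array([108.3,  12.1]), 89.9)
holder [  268    20   116   109 12395] top z.02 (array([14.5, 14.3]), array([76.5, 78.5]), 90.0)
xyz [0.2756, -0.2382, 0.0178] ang [-0.0001, 0.0001, 0.2498] world [0.476  0.0817 0.14  ] dist 0.146 10.35
```

```bash
python3 -m jog '[{"xyz":[0.275,-0.24,0.02],"angular":[0,0,0.25],"grip":1},{"xyz":[0.275,-0.24,0.02],"angular":[0,0,0.25],"grip":1},{"xyz":[0.275,-0.24,0.02],"angular":[0,0,0.25],"grip":1},{"xyz":[0.275,-0.24,0.02],"angular":[0,0,0.25],"grip":1},{"xyz":[0.275,-0.24,0.02],"angular":[0,0,0.25],"grip":1},{"xyz":[0.275,-0.24,0.02],"angular":[0,0,0.25],"grip":1},{"xyz":[0.275,-0.24,0.02],"angular":[0,0,0.25],"grip":1},{"xyz":[0.275,-0.24,0.02],"angular":[0,0,0.25],"grip":1},{"xyz":[0.275,-0.24,0.02],"angular":[0,0,0.25],"grip":1},{"xyz":[0.275,-0.24,0.02],"angular":[0,0,0.25],"grip":1},{"xyz":[0.275,-0.24,0.02],"angular":[0,0,0.25],"grip":1},{"xyz":[0.275,-0.24,0.02],"angular":[0,0,0.25],"grip":1}]'; python3 go.py f -.085 .015 .027 0;python3 go.py f -.036 .015 .027 0
```

```text
t: 11.55
tool_pos: [0.4748, 0.0816, 0.1378]
ee_rot: [3.133, -0.216, -0.006]
force: [-0.2, -0.1, 0.1]
finger_gap: -0.0004
grasp_force: 0.0
xyz [0.0041, -0.0036, 0.2769] ang [0.0002, 0.0006, -0.0] world [0.4762 0.0827 0.027 ] dist 0.111 11.55
xyz [0.1266, -0.0036, 0.2764] ang [0.0002, 0.0006, -0.0] world [0.5247 0.076  0.027 ] dist 0.122 11.55
```

```bash
python3 -m jog '[{"xyz":[0,-0.003,0.1],"angular":[0,0,0],"grip":1},{"xyz":[0,-0.003,0.2],"angular":[0,0,0],"grip":1},{"xyz":[0,-0.003,0.25],"angular":[0,0,0],"grip":1},{"xyz":[0,-0.003,0.275],"angular":[0,0,0],"grip":1},{"xyz":[0,-0.003,0.275],"angular":[0,0,0],"grip":1},{"xyz":[0.05,-0.003,0.275],"angular":[0,0,0],"grip":1},{"xyz":[0.09,-0.003,0.275],"angular":[0,0,0],"grip":1},{"xyz":[0.105,-0.003,0.275],"angular":[0,0,0],"grip":1},{"xyz":[0.112,-0.003,0.275],"angular":[0,0,0],"grip":1},{"xyz":[0.118,-0.003,0.275],"angular":[0,0,0],"grip":1},{"xyz":[0.123,-0.003,0.275],"angular":[0,0,0],"grip":1},{"xyz":[0.127,-0.003,0.275],"angular":[0,0,0],"grip":1},{"xyz":[0.131,-0.003,0.275],"angular":[0,0,0],"grip":1},{"xyz":[0.131,-0.003,0.275],"angular":[0,0,0],"grip":1}]'; python3 go.py f -.036 .015 .027 0
```

```text
t: 12.95
tool_pos: [0.5243, 0.0758, 0.0291]
ee_rot: [3.133, -0.218, -0.012]
force: [-6.8, 1.4, 5.7]
finger_gap: -0.0
grasp_force: 3.8
xyz [0.0009, -0.0007, 0.0053] ang [0.0002, 0.0013, -0.0002] world [0.5247 0.076  0.027 ] dist 0.002 12.95
```

The x contact is also at the predicted place, with 6.8 N. I'll retreat and inspect.

```bash
python3 -m jog '[{"xyz":[-0.03,0,0],"angular":[0,0,0],"grip":1},{"xyz":[-0.1,0,-0.02],"angular":[0,0,0],"grip":1},{"xyz":[-0.14,0,-0.12],"angular":[0,0,0],"grip":1},{"xyz":[-0.16,0,-0.22],"angular":[0,0,0],"grip":1},{"xyz":[-0.16,0,-0.32],"angular":[0,0,0],"grip":0},{"xyz":[-0.16,0,-0.38],"angular":[0,0,0],"grip":0},{"xyz":[-0.16,0,-0.38],"angular":[0,0,0],"grip":0}]'; python3 look.py w7
python3 - <<'E'
from h import *
im=cv2.imread("pics/w7.png");cv2.imwrite("pics/w7v.png",cv2.resize(im[0:230,130:450],None,fx=2.5,fy=2.5,interpolation=cv2.INTER_CUBIC))
E
python3 go.py .515 .304 .19 9.5
```

```text
t: 13.65
tool_pos: [0.4665, 0.0848, 0.1852]
ee_rot: [-3.132, 0.217, -0.015]
force: [-0.1, 0.3, -1.0]
finger_gap: 0.043
grasp_force: 0.0
plate (array([558.2,  56.1]), array([151.1, 150.9]), 82.19)
stop (array([59.7, -5.5]), array([107.5,  12.5]), 89.84)
stop (array([-4.7, 60. ]), array([107.5,  11. ]), 0.11)
holder [ 274   39  100   97 9060] top z.02 (array([14.1, 14.8]), array([76.9, 77.2]), 89.7)
xyz [0.0479, -0.5605, -0.0166] ang [-0.0001, -0.0008, -0.0484] world [0.515 0.304 0.19 ] dist 0.225 13.7
```

View pics/w7v.png

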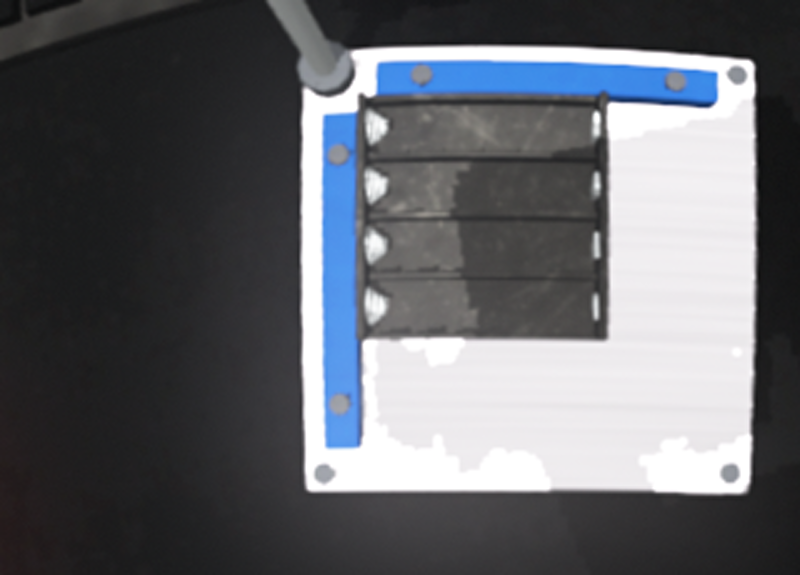

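The holder is snug against both stops, with no gap visible, and square. Next I'll hover over the loupe with the gripper open and measure it.

```bash
python3 -m jog '[{"xyz":[0.0,-0.56,-0.01],"angular":[0,0,-0.048],"grip":0},{"xyz":[0.0,-0.56,-0.01],"angular":[0,0,-0.048],"grip":0},{"xyz":[0.0,-0.56,-0.01],"angular":[0,0,-0.048],"grip":0},{"xyz":[0.0,-0.56,-0.01],"angular":[0,0,-0.048],"grip":0},{"xyz":[0.0,-0.56,-0.01],"angular":[0,0,-0.048],"grip":0},{"xyz":[0.0,-0.56,-0.01],"angular":[0,0,-0.048],"grip":0},{"xyz":[0.0,-0.56,-0.01],"angular":[0,0,-0.048],"grip":0},{"xyz":[0.0,-0.56,-0.01],"angular":[0,0,-0.048],"grip":0}]'
cat > lp.py <<'E'
import sys
from h import *
n=sys.argv[1];hz,lz=float(sys.argv[2]),float(sys.argv[3]);c=camera_info("wrist");im=capture("wrist");cv2.imwrite(f"pics/{n}.png",im[:,:,::-1])
H=hsv(im);r=(((H[...,0]<8)|(H[...,0]>172))&(H[...,1]>130)&(H[...,2]>50)).astype(np.uint8)
k,l,st,_=cv2.connectedComponentsWithStats(r);i=1+st[1:,4].argmax();print(st[i]);print("handle",rect(plane(c,pts(l==i),hz,True)))
g=((H[...,2]>75)&(H[...,1]<70)).astype(np.uint8);k,l,st,ce=cv2.connectedComponentsWithStats(g)
for j in range(1,k):
    if st[j,4]>400: print("bright",st[j],rect(plane(c,pts(l==j),lz,True)))
E
python3 lp.py w8 .012 .012; python3 go.py .515 .304 .19 9.5
```

```text
t: 14.5
tool_pos: [0.4948, 0.3049, 0.1844]
ee_rot: [3.13, 0.255, -0.003]
force: [-0.5, 0.5, -0.6]
finger_gap: 0.0854
grasp_force: 0.0
[ 314  143   25   99 2386]
handle (array([516.3, 304.3]), array([81.3, 19.9]), 9.09)
bright [   0    0  104  108 8044] (array([628. , 619.2]), array([164.8,  95.4]), 76.12)
bright [142  50  53  30 623] (array([604.8, 452.9]), array([12.1, 48.4]), 24.16)
bright [ 290   61   72   83 4163] (array([593. , 316.8]), array([60.1, 57.2]), 51.09)
bright [  495    96   145   188 13170] (array([584.7,  57.6]), array([152.2, 202.1]), 82.07)
bright [  7 175  58  18 481] (array([490.2, 599.5]), array([13.5, 90.4]), 14.66)
bright [   9  217  125   48 2197] (array([435.6, 556.7]), array([ 27.3, 169.3]), 1.29)
bright [162 292  44  57 756] (array([377.6, 421.6]), array([20.3, 76.4]), 68.0)
bright [439 292  45  57 756] (array([421.3, 154.9]), array([76.8, 20.8]), 40.32)
bright [   0  312   83  138 5429] (array([181.4, 726.7]), array([107.9, 439.2]), 50.45)
bright [ 204  373  134   34 1414] (array([297.4, 328.2]), array([ 39.5, 138.1]), 0.28)
bright [ 479  388   65   92 2800] (array([228.3,   6.5]), array([248.2,  71.9]), 38.74)
bright [609 393  31  47 743] (array([ 276.6, -229.5]), array([211.6,  41.6]), 57.9)
bright [ 102  407   66   73 2452] (array([136. , 501.7]), array([ 62.8, 225. ]), 66.59)
xyz [0.0488, 0.0101, -0.0131] ang [0.0002, 0.0002, -0.0006] world [0.515 0.304 0.19 ] dist 0.021 14.55
```

View pics/w8.png

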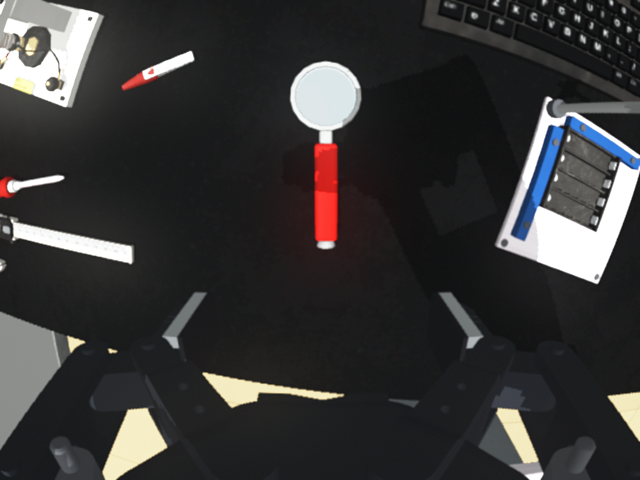

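The handle centre is at pixel (326,192), which is world (0.516, 0.304) at 9.2°. The lens ring around (326,97) gives (0.593, 0.317), which fits the 78 mm offset. I'll grasp 10 mm ahead of the handle's middle.

```bash
python3 go.py .526 .306 .020 9.2
```

```text
xyz [0.0774, 0.0091, 0.4119] ang [0.0002, 0.0002, 0.0002] world [0.526 0.306 0.02 ] dist 0.168 14.55
```

```bash
python3 -m jog '[{"xyz":[0.077,0.009,0.1],"angular":[0,0,0],"grip":0},{"xyz":[0.077,0.009,0.2],"angular":[0,0,0],"grip":0},{"xyz":[0.077,0.009,0.28],"angular":[0,0,0],"grip":0},{"xyz":[0.077,0.009,0.34],"angular":[0,0,0],"grip":0},{"xyz":[0.077,0.009,0.38],"angular":[0,0,0],"grip":0},{"xyz":[0.077,0.009,0.4],"angular":[0,0,0],"grip":0},{"xyz":[0.077,0.009,0.41],"angular":[0,0,0],"grip":0},{"xyz":[0.077,0.009,0.41],"angular":[0,0,0],"grip":0},{"xyz":[0.077,0.009,0.41],"angular":[0,0,0],"grip":0}]'; python3 go.py .526 .306 .020 9.2
```

```text
t: 15.45
tool_pos: [0.5271, 0.3078, 0.0225]
ee_rot: [-3.13, -0.256, -0.003]
force: [-0.5, -0.5, 0.8]
finger_gap: 0.0854
grasp_force: 0.0
xyz [-0.0035, 0.004, 0.0063] ang [-0.0001, -0.0003, 0.0004] world [0.526 0.306 0.02 ] dist 0.003 15.45
```

```bash
python3 -m jog '[{"xyz":[0,0.003,0.003],"angular":[0,0,0],"grip":0},{"xyz":[0,0.003,0.003],"angular":[0,0,0],"grip":0.6},{"xyz":[0,0.003,0.003],"angular":[0,0,0],"grip":1},{"xyz":[0,0.003,0.003],"angular":[0,0,0],"grip":1},{"xyz":[0,0.003,0.003],"angular":[0,0,0],"grip":1},{"xyz":[0,0.003,0.003],"angular":[0,0,0],"grip":1},{"xyz":[0,0.003,0.003],"angular":[0,0,0],"grip":1},{"xyz":[0,0.003,0.003],"angular":[0,0,0],"grip":1},{"xyz":[0,0.003,0.003],"angular":[0,0,0],"grip":1},{"xyz":[0,0.003,0.003],"angular":[0,0,0],"grip":1}]'
```

```text
t: 16.45
tool_pos: [0.5269, 0.3067, 0.0206]
ee_rot: [-3.131, -0.256, -0.001]
force: [-0.9, 0.2, 3.7]
finger_gap: 0.0162
grasp_force: 61.1
```

```bash
python3 -m jog '[{"xyz":[0,0.003,-0.02],"angular":[0,0,0],"grip":1},{"xyz":[0,0.003,-0.06],"angular":[0,0,0],"grip":1},{"xyz":[-0.05,0.003,-0.12],"angular":[0,0,0],"grip":1},{"xyz":[-0.1,0.003,-0.2],"angular":[0,0,0],"grip":1},{"xyz":[-0.15,0.003,-0.28],"angular":[0,0,0],"grip":1},{"xyz":[-0.2,0.003,-0.32],"angular":[0,0,0],"grip":1},{"xyz":[-0.25,0.003,-0.32],"angular":[0,0,0],"grip":1},{"xyz":[-0.25,0.003,-0.32],"angular":[0,0,0],"grip":1},{"xyz":[-0.25,0.003,-0.32],"angular":[0,0,0],"grip":1}]'; python3 lp.py w9 .14 .14|head -8; python3 go.py .426 .306 .149 9.2
python3 - <<'E'
from h import *
# loupe in top view for tilt/lens check
ct=camera_info("top");im=capture("top");cv2.imwrite("pics/top1.png",im[:,:,::-1])
E
```

```text
t: 17.35
tool_pos: [0.4283, 0.289, 0.1484]
ee_rot: [3.131, 0.257, 0.001]
force: [0.7, -1.5, -0.2]
finger_gap: 0.0164
grasp_force: 60.5
[ 298  234   50  167 7224]
handle (array([420.9, 287.4]), array([80. , 19.5]), 9.82)
bright [   0    0   61   34 1544] (array([541.9, 448.2]), array([46.9, 15.9]), 82.12)
bright [ 517    1  123  233 9410] (array([546. , 175.6]), array([ 77.6, 113. ]), 82.22)
bright [ 570   55   68  110 3584] (array([536.4, 177.8]), array([39.5, 38.3]), 81.28)
bright [  244    59   157   182 19755] (array([494.7, 298.9]), array([59.7, 56.9]), 51.3)
bright [   0  167  101   35 2053] (array([463.8, 420.6]), array([ 9.5, 65.8]), 0.07)
bright [277 281  22  51 644] (array([428.3, 303.1]), array([23.1,  7.1]), 2.4)
xyz [0.0, -0.0426, -0.0021] ang [0.0, -0.0001, 0.0004] world [0.426 0.306 0.149] dist 0.017 17.4
```

View pics/w9.png

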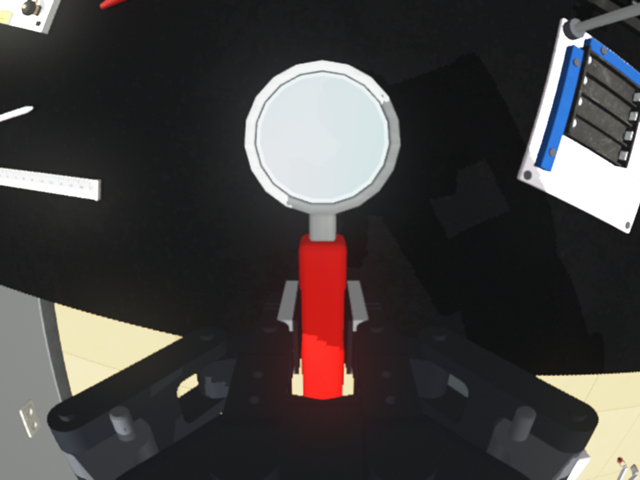

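The loupe is held straight along the tool. The lens ring, centred near (322,137), lies 67 mm ahead of the TCP, as at rest. I'll work out the final pose.

```bash
python3 - <<'E'
import sys;sys.argv=["x"]
from go import *
n=np.array(tow(.015,.016));print(n,n-[.0664,.0104])
E
python3 go.py .435 .052 .149 9.2; python3 go.py .509 .0596 .149 9.2
```

```text
[0.57535435 0.06998946] [0.50895435 0.05958946]
xyz [-0.0813, 0.5876, -0.0024] ang [0.0, -0.0, 0.0004] world [0.435 0.052 0.149] dist 0.237 17.45
xyz [0.1044, 0.5988, -0.0024] ang [0.0, -0.0, 0.0004] world [0.509  0.0596 0.149 ] dist 0.243 17.45
```

```bash
python3 -m jog '[{"xyz":[-0.01,0.04,0],"angular":[0,0,0],"grip":1},{"xyz":[-0.03,0.1,0],"angular":[0,0,0],"grip":1},{"xyz":[-0.05,0.17,0],"angular":[0,0,0],"grip":1},{"xyz":[-0.08,0.24,0],"angular":[0,0,0],"grip":1},{"xyz":[-0.08,0.31,0],"angular":[0,0,0],"grip":1},{"xyz":[-0.08,0.38,0],"angular":[0,0,0],"grip":1},{"xyz":[-0.08,0.45,0],"angular":[0,0,0],"grip":1},{"xyz":[-0.08,0.52,0],"angular":[0,0,0],"grip":1},{"xyz":[-0.08,0.57,0],"angular":[0,0,0],"grip":1},{"xyz":[-0.08,0.595,0],"angular":[0,0,0],"grip":1},{"xyz":[-0.06,0.598,0],"angular":[0,0,0],"grip":1},{"xyz":[-0.03,0.598,0],"angular":[0,0,0],"grip":1},{"xyz":[0.01,0.598,0],"angular":[0,0,0],"grip":1},{"xyz":[0.05,0.598,0],"angular":[0,0,0],"grip":1},{"xyz":[0.08,0.598,0],"angular":[0,0,0],"grip":1},{"xyz":[0.1,0.598,0],"angular":[0,0,0],"grip":1},{"xyz":[0.104,0.598,0],"angular":[0,0,0],"grip":1},{"xyz":[0.104,0.598,0],"angular":[0,0,0],"grip":1},{"xyz":[0.104,0.598,0],"angular":[0,0,0],"grip":1}]'; python3 go.py .509 .0596 .149 9.2
python3 - <<'E'
from h import *
for n in("scene","top","wrist"):
    if n=="wrist": c=camera_info(n);np.savez("wf.npz",K=c["K"],R=c["R"],t=c["t"])
    cv2.imwrite(f"pics/{n}F.png",capture(n)[:,:,::-1])
a=cv2.imread("pics/sceneF.png")[190:310,270:430];b=cv2.imread("pics/topF.png")[190:310,270:400]
r=lambda x:cv2.resize(x,None,fx=2.7,fy=2.7,interpolation=cv2.INTER_CUBIC)
cv2.imwrite("pics/F.png",np.hstack([r(a),r(b)]))
E
```

```text
t: 19.35
tool_pos: [0.5075, 0.0598, 0.1482]
ee_rot: [3.131, 0.256, -0.001]
force: [-0.4, 0.5, -1.2]
finger_gap: 0.0167
grasp_force: 60.5
xyz [0.0037, 0.0012, -0.002] ang [0.0, 0.0001, 0.0004] world [0.509  0.0596 0.149 ] dist 0.002 19.35
```

View pics/F.png

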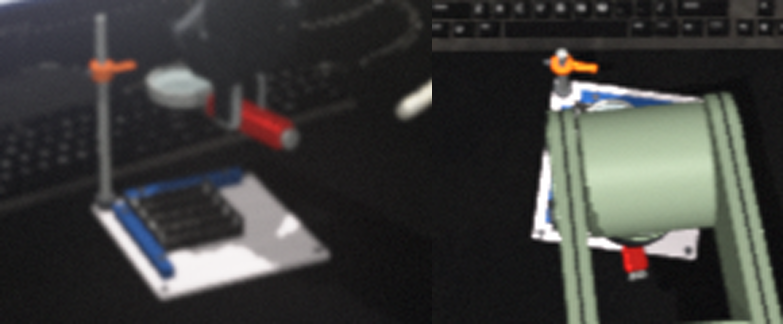

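View pics/wristF.png

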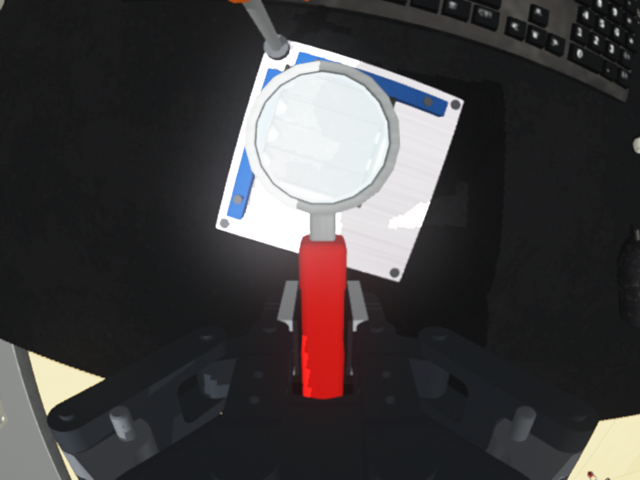

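The scene crop shows the loupe apparently level, clear of the fixture, and the pointer undisturbed: lens at scene pixel (336,222), handle end at (377,241), pointer tip at (320,214). I'll compare heights using these rows.

Run:
```python
import sys;sys.argv=["x"]
from go import *
c=camera_info("scene");im=cv2.imread("pics/sceneF.png")[:,:,::-1].copy();H=hsv(im)
def zof(xy,row,name):
    zs=np.linspace(.05,.25,2001);X=np.c_[np.tile(xy,(2001,1)),zs]@np.array(c["R"]).T+c["t"];uv=X@np.array(c["K"]).T;uv=uv[:,:2]/uv[:,2:]
    i=np.abs(uv[:,1]-row).argmin();print(name,"z",zs[i].round(4),"px",uv[i].round(1))
d=np.array([.9872,.1593]);T=np.array([.5075,.0598])
o=pts(inbox(((H[...,0]>4)&(H[...,0]<20)&(H[...,1]>150)&(H[...,2]>100)).astype(np.uint8),(295,200,330,230)))
u=o[:,0].max();zof(tow(.066,.037),o[o[:,0]>u-4,1].mean(),"tip");print(u)
zof(tow(.066,.057),o[o[:,0]<311,1].mean(),"collar")
r=pts(inbox((((H[...,0]<4)|(H[...,0]>172))&(H[...,1]>130)&(H[...,2]>60)).astype(np.uint8),(335,215,395,255)))
print("red",r.min(0),r.max(0))
for k in(-1,):
    e=r[r[:,0]>r[:,0].max()-5];zof(T-d*.049,e[:,1].mean(),"handle end z~")
g=pts(inbox(((H[...,1]<60)&(H[...,2]>95)).astype(np.uint8),(318,208,350,235)));print("lens",g.min(0),g.max(0),len(g))
zof(T+d*.0673,(g[:,1].min()+g[:,1].max())/2,"lens");zof(T+d*.0673,g[:,1].mean(),"lens mean")
# the same pixels for the loupe at rest, as reference (true lens z .009, handle .009)
im=cv2.imread("pics/scene0.png")[:,:,::-1].copy();H=hsv(im);zs=None
r=pts(inbox((((H[...,0]<4)|(H[...,0]>172))&(H[...,1]>130)&(H[...,2]>60)).astype(np.uint8),(230,295,280,335)));g=pts(inbox(((H[...,1]<60)&(H[...,2]>95)).astype(np.uint8),(210,285,250,315)))
print(r.min(0),r.max(0),g.min(0),g.max(0));P=plane(c,[g.min(0)/2+g.max(0)/2,g.mean(0),r[r[:,0]>r[:,0].max()-5].mean(0)],.009);print(P.round(4))
w=np.load("wf.npz");
```

```text
tip z 0.136 px [319.6 213.9]
319.0
collar z 0.1351 px [311.3 215.8]
red [347. 227.] [378. 244.]
handle end z~ z 0.1472 px [375.5 235.4]
lens [324. 214.] [347. 228.] 266
lens z 0.1373 px [337.6 221. ]
lens mean z 0.1366 px [337.6 221.3]
[239. 303.] [268. 329.] [219. 291.] [245. 308.]
[[0.5954 0.3195 0.009 ]
 [0.5967 0.3187 0.009 ]
 [0.4932 0.2896 0.009 ]]
```

```bash
python3 -m jog '[{"xyz":[0,0,0],"angular":[0,0,0],"grip":1},{"xyz":[0,0,0],"angular":[0,0,0],"grip":1},{"xyz":[0,0,0],"angular":[0,0,0],"grip":1},{"xyz":[0,0,0],"angular":[0,0,0],"grip":1},{"xyz":[0,0,0],"angular":[0,0,0],"grip":1}]' && python3 -c "from cell import *;print(close_job())"
```

```text
t: 20.0
tool_pos: [0.5081, 0.0598, 0.1483]
ee_rot: [3.131, 0.256, -0.0]
force: [0.6, -0.9, -0.5]
finger_gap: 0.0163
grasp_force: 60.5
the job is handed in; nothing more can be done
None
```

I handed the job in at t = 20 s: the holder is snug against both stops, and the loupe is held level with its lens about 1–2 mm from the holder's centre and about 1 mm from the pointer's height by my measurements; the hand-in returned no verdict.

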